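Drive the bushing out of the bearing block

TASK

Press the brass bushing out through the underside of the aluminium bearing block, using the thick drift from the rack: put its rod into the bore from above and push it down until the collar sits on the block and the bushing has dropped into the tray underneath. Leave the drift standing in the bore like that and let go; leave the thin drift alone in the rack.

Things in the scene. Friction and masses are not known exactly. Their poses are not given: they have to be found in the camera images.
- drift: Thick steel drift, upright in either hole of the rack. From its tip up: rod 16 mm diameter, 46 mm long; collar 32 mm diameter, 8 mm thick; round dark handle 24 mm diameter, 55 mm long (grip here, 54 to 109 mm above the tip). About 0.22 kg. Origin: centre of the rod's tip, z up the tool. In the rack the tip is 18 mm above the worktop; lift 60 mm to clear the rack.
- thin_drift: Thin drift in the rack's other hole: same length and collar, but a rod of only 8 mm (it would slip through the bushing) and a handle of 14 mm diameter. Origin: centre of the rod's tip. It stays where it is.
- stand: Fixed press-out stand: catch tray 110 x 110 mm (floor at z = 6, rim 18 mm), two legs, and on them an aluminium block 62 x 96 mm, underside at z = 55, top at z = 95 mm, with a vertical 24 mm bore right through its middle. Origin: on the worktop, straight below the bore's axis. With the drift fully down, its collar lies on the block and its tip is at z = 49 mm.
- bushing: Brass ring, 22 mm outer and 11 mm inner diameter, 20 mm high, 0.05 kg, in the bore with its top about 8 mm below the block's top. Spring balls in the bore's wall hold it from below: a push of about 8 to 12 N takes it past them, a light push then moves it on, and it falls into the tray. Origin: centre of its underside.
- rack: Fixed grey drift rack: plate 56 x 130 mm, top at z = 64 mm, on two end panels. Its two 20 mm holes lie on its own y axis, 35 mm either side of the middle, so fingers that close along the rack's x axis are clear of the other drift. Origin: centre of the underside.
There are look-alikes about, which are no part of the job. What is shaped like the drift but blue or orange is not meant.

How it is judged:
By the outcome, as a careful person would: the job done as asked, in the order asked, and still so for the second after the job is handed in, with the robot touching nothing.
It also fails if it takes over 35 s, if anything falls off the work surface, if the arm or the gripper's body presses on something with over 40 N, if the wrist force passes 120 N, or if a joint passes its speed limit or range.

ROBOT

A 6-joint arm with a two-finger parallel gripper is mounted at the origin on a cart in front of the work surface, level with it; the furniture and walls round the work are solid. World frame = base frame: x ahead of the robot, y to its left, z up, the work surface at z = 0. Lengths are in m, angles in rad, forces in N, time in s.
With the tool pointing down it reaches from about 0.35 to 0.775 m from the base axis. Payload 7.3 kg.
Tool frame: the origin (TCP) lies at the very end of the fingers, on their centre line; the grasp point (between the pads) lies 19 mm behind it (robot.tcp_to_grasp is the distance from the TCP to the grasp point, in m); z points along the fingers, y is the direction in which the jaws open and shut (so a half turn about z gives the same grasp; the last joint's range is limited). The gripper opens to 92 mm and grips with 3 to 60 N. Pads are 19 mm wide; open, the fingers measure 130 mm over their backs; the gripper's body (75 mm by 190 mm) begins 47 mm behind the grasp point.
Start: joints at [1.024, 0.342, 1.524, -0, 1.275, -0.146], TCP at [0.205, 0.483, 0.227] pointing down, gripper open.
Joint ranges: [-2.53, 2.53], [-0.77, 2.02], [0.04, 2.7], [-1, 4.14], [0.28, 2.66], [-3.11, 3.11]. Speed limits (rad/s): [2.57, 2.57, 3.14, 3.14, 3.14, 3.14].

INTERFACE

Orientations are given as [roll, pitch, yaw] about the fixed x, y, z axes, in that order (R = Rz(yaw) Ry(pitch) Rx(roll)).
In Python, from cell import robot, eyes, finder gives the robot as it stands. The module is installed in compiled form; this text tells all that it offers.
- The arm moves only by the tool move_arm, never from a script. Its argument "motion" is a list of rows, each a list of 7 numbers: the closure in counts, from 0 (fully open) to 255 (shut), then the shift along the tool's x, y, z normalised to -1 to 1, where 1 is 0.02 m, then the turn, a rotation vector about the tool's x, y, z normalised to -1 to 1, where 1 is 6 degrees. In form: [[claw, x, y, z, ax, ay, az], ...]. A call has 1 to 12 rows; each row shifts and turns the commanded pose from where the row before left it, along the tool's axes as they then stand; what a row does not reach is not made up. A row lasts 1/8 s, in which the tool goes at most 62.5 mm and 10.7 degrees, less where a joint would pass 70% of its speed; a pose out of reach is approached as far as the arm can. A call with a number of a shift or a turn outside -1 to 1 is refused whole. A call with a gripper value outside its range is refused whole. The fingers move at their own pace and stop on an object; "newtons" is the grip in N (left out, the last holds). Time passes only in rows, so rows that do not move let the fingers close. It gives the time, the measured TCP pose, the force and the opening at its end, in the units of the state.
- robot.observe(): the state, without advancing time (a new reading comes with each control period).
- eyes.read_camera(name): name is "scene" or "top" or "wrist"; returns (picture, depth): 384x512x3 uint8, red, green, blue; 384x512 float32, m along the optical axis (not along the pixel's ray), 0 where there is no reading.
- eyes.calibration(name): a dict with "K" (3x3 intrinsics, pixels), "k1" (the pictures are not rectified: a ray, as slopes to the right and down, at radius r is drawn at 1 + k1 r^2 times it, then the intrinsics apply), "position" and "orientation" of the camera in the world. Camera axes: x right, y up, looking along -z (the intrinsics and any distortion apply to the point x, -y, -z); pixel columns grow to the right and rows downward; lengths in m; the calibration is good to about 2 mm. A picture is of the moment at which its call begins: read the wrist's pose just before it. calibration takes no time and is no camera call; for the wrist camera it gives the pose at the moment of the call.
- robot.hand_in(): hands the job in, once; it reports no verdict.
Trained networks look in the newest picture that a camera, given by its name, has taken for a name from the list of things; names that differ only in an ending like _2 or _b are one class to them, and where a whole thing is asked for, a point or a joint stands for the part that bears it (a point fixed in the world has none). Each returns a list of dicts, best first, with "p" (0 to 1); they miss things now and then, are a little off and sometimes report something else, mostly with a low value. They report only what shows in the picture. A call takes as long as a camera call. They do not tell look-alikes from the thing itself.
- finder.recognise(camera, label): "centre" ([x, y, z] in m, in the coordinates of the camera as it stood for that picture, good to about 4 mm: the middle of the surface that is visible of it).
- finder.place_of(camera, label): "centre" ([x, y, z] in m, in the coordinates of the camera as it stood for that picture, good to about 4 mm: a listed point, or the origin of a listed thing).
The state is a dict: "time": time; "qpos": joint angles; "qvel": joint speeds; "joint_efforts": joint torques, N m; "tool_pos": TCP position; "tool_rot": TCP orientation; "contact_force": force on the tool from outside, world axes, zero at the start; "torque": the same for the moment, N m; "opening": finger opening in m.
Only numpy, scipy, OpenCV 4.12 (cv2) and the standard library are available. Lean on these libraries where they do the work, as an engineer would, in place of code of your own. Each camera call takes 0.05 s, during which the arm holds its last target. There are 200 camera calls.

## Working session

There is one attempt and no reset: what is moved stays moved. The work goes in short steps, Python scripts to look and compute and a tool call to move; the robot and the scene stay as the last step left them, time stands still between calls to the robot, and variables do not carry over. Pictures are saved under pics/ and viewed, about 8 in all and at most 12, crops included, and the job is handed in when it is done.

Besides the shell and the picture viewer there is one more tool, called by a JSON object that holds its "api" and its "payload". move_arm: Moves the arm, as the interface text tells. Its arguments: {"type":"object","properties":{"motion":{"type":"array"},"newtons":{"type":"number"}},"required":["motion"]}

```bash
mkdir -p pics; cat > h.py <<'E'
import numpy as np, cv2
from scipy.spatial.transform import Rotation as R
from cell import robot, eyes, finder
def camR(c):
    o=np.array(c["orientation"],float)
    return o if o.shape==(3,3) else R.from_euler('xyz',o).as_matrix()
def w(c,p): return camR(c)@np.array(p)+np.array(c["position"])
def pts(c,d):
    K=np.array(c["K"]);h,ww=d.shape
    u,v=np.meshgrid(np.arange(ww),np.arange(h))
    n=cv2.undistortPoints(np.stack([u,v],-1).reshape(-1,1,2).astype(np.float64),K,np.array([c["k1"],0,0,0.])).reshape(h,ww,2)
    P=np.stack([n[...,0]*d,-n[...,1]*d,-d],-1)
    return P@camR(c).T+np.array(c["position"])
def save(n,im): cv2.imwrite(f"pics/{n}.png",cv2.cvtColor(im,cv2.COLOR_RGB2BGR))
E
python3 - <<'E'
from h import *
print(robot.observe())
for n in ("scene","top"):
    c=eyes.calibration(n); print(n,c)
    im,d=eyes.read_camera(n); save(n+"0",im); np.save(n+"0.npy",pts(c,d))
    for l in ("drift","thin_drift","stand","rack","bushing"):
        print(l,[(round(x["p"],2),w(c,x["centre"]).round(3).tolist()) for x in finder.place_of(n,l)[:4]])
E
```

```text
{'time': 0.0, 'qpos': array([ 1.02400316e+00,  3.42736093e-01,  1.52504458e+00, -1.69575047e-05,
        1.27537557e+00, -1.46002281e-01]), 'qvel': array([-9.04114692e-04,  3.63811943e-05, -1.82355578e-03,  9.40388778e-04,
       -1.48269381e-03, -5.33102479e-04]), 'joint_efforts': array([ 1.47888662e-03, -4.31261730e+01, -2.44221926e+01,  7.17221992e-02,
        5.59725228e-02, -1.92728317e-04]), 'tool_pos': array([0.20459488, 0.48304398, 0.2260284 ]), 'tool_rot': array([-3.14004334e+00, -2.11434821e-04,  2.74080655e+00]), 'contact_force': array([ 0.84410799,  0.71263679, -0.26823134]), 'torque': array([ 0.01628621, -0.01378319, -0.01519987]), 'opening': 0.091956048645496}
scene {'K': array([[374.70912103,   0.        , 260.52525727],
       [  0.        , 374.70912103, 193.63779738],
       [  0.        ,   0.        ,   1.        ]]), 'k1': -0.06193308090400463, 'position': array([ 0.08312873, -0.66046744,  0.39647141]), 'orientation': array([ 1.16485435e+00, -1.11624333e-03, -6.39800947e-01])}
drift [(0.86, [0.561, -0.293, -0.005]), (0.74, [0.47, -0.275, -0.002])]
thin_drift []
stand [(0.62, [0.496, 0.124, -0.003])]
rack [(0.69, [0.515, -0.161, -0.002])]
bushing []
top {'K': array([[449.63859163,   0.        , 249.83723749],
       [  0.        , 449.63859163, 194.66643681],
       [  0.        ,   0.        ,   1.        ]]), 'k1': 0.017113693864684063, 'position': array([ 0.34397991, -0.05448285,  1.07807685]), 'orientation': array([ 0.16354264,  0.02155616, -1.58569946])}
drift [(0.7, [0.475, -0.278, 0.001]), (0.54, [0.507, -0.194, 0.019]), (0.5, [0.563, -0.296, 0.001])]
thin_drift [(0.7, [0.535, -0.127, 0.021])]
stand [(0.85, [0.5, 0.121, 0.004])]
rack [(0.87, [0.517, -0.16, 0.001])]
bushing [(0.63, [0.496, 0.124, 0.07])]
```

```bash
python3 - <<'E'
import cv2,numpy as np
a=cv2.imread("pics/scene0.png");b=cv2.imread("pics/top0.png")
cv2.imwrite("pics/v1.png",cv2.resize(np.vstack([a,b]),(400,600)) if 0 else np.hstack([cv2.resize(a,(400,300)),cv2.resize(b,(400,300))]))
cv2.imwrite("pics/v2.png",cv2.resize(b,(800,600),interpolation=cv2.INTER_CUBIC))
cv2.imwrite("pics/v1.png",cv2.resize(a,(800,600),interpolation=cv2.INTER_CUBIC))
E
```

```text
(no output)
```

View pics/v1.png

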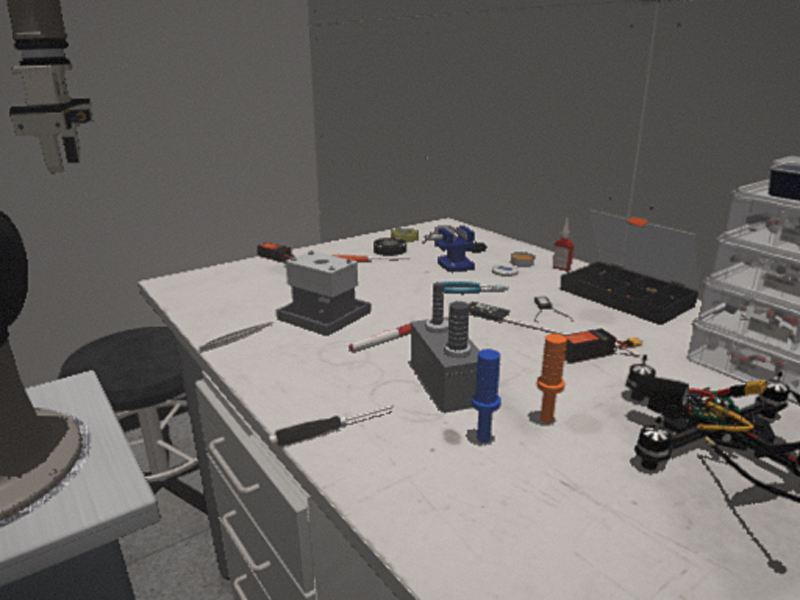

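View pics/v2.png

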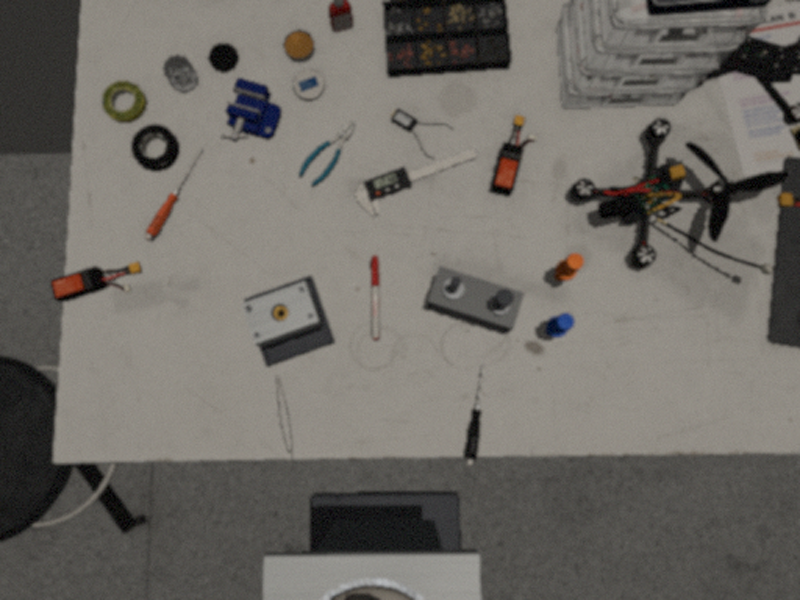

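The thick drift is in the rack's near-right hole at about (502,300) in the top picture. The thin one is at (453,287), the bore at (280,312), and the blue and orange look-alikes are to the right. Next I refine positions from depth.

```bash
python3 - <<'E'
from h import *
P=np.load("top0.npy");S=np.load("scene0.npy")
def near(P,c,r,z0,z1):
    m=(np.hypot(P[...,0]-c[0],P[...,1]-c[1])<r)&(P[...,2]>z0)&(P[...,2]<z1); return P[m]
for n,c in (("thick",(.507,-.194)),("thin",(.535,-.127))):
    for Q,k in ((P,"top"),(S,"scene")):
        q=near(Q,c,.03,.075,.14); print(n,k,len(q),q.mean(0).round(4) if len(q) else "",q.max(0).round(3) if len(q) else "",q.min(0).round(3) if len(q) else "")
    q=near(P,c,.03,.118,.14); print(" cap",len(q),q.mean(0).round(4),np.ptp(q[:,:2],0).round(3))
def rect(q):
    r=cv2.minAreaRect((q[:,:2]*1000).astype(np.float32)); return r
q=near(P,(.498,.122),.075,.085,.105);print("block",len(q),rect(q),np.median(q[:,2]))
q=near(P,(.498,.122),.075,.085,.105)
q=near(P,(.517,-.16),.08,.056,.0665);print("rack",len(q),rect(q),np.median(q[:,2]))
# bore pixels: inside block, lower than top
q=near(P,(.497,.123),.018,.05,.089);print("bore",len(q),q.mean(0).round(4))
E
```

```text
thick top 160 [ 0.5061 -0.1896  0.1154] [ 0.522 -0.178  0.132] [ 0.494 -0.207  0.075]
thick scene 358 [ 0.5012 -0.1989  0.1036] [ 0.518 -0.184  0.126] [ 0.493 -0.206  0.076]
 cap 103 [ 0.5082 -0.1908  0.1283] [0.023 0.022]
thin top 85 [ 0.5298 -0.1243  0.1039] [ 0.544 -0.111  0.132] [ 0.518 -0.138  0.075]
thin scene 168 [ 0.5265 -0.1307  0.1019] [ 0.536 -0.124  0.126] [ 0.522 -0.136  0.075]
 cap 38 [ 0.5313 -0.125   0.1266] [0.012 0.013]
block 1211 ((498.6192932128906, 122.87784576416016), (63.147342681884766, 95.97859191894531), 19.11285400390625) 0.09697094853046162
rack 669 ((520.6641845703125, -158.389404296875), (129.93324279785156, 57.072662353515625), 70.32060241699219) 0.06504344352866887
bore 52 [0.501  0.1255 0.0846]
```

{"api": "move_arm", "payload": {"motion": [[0, 0, 0, 0, 0, 0, 1], [0, 0, 0, 0, 0, 0, 1], [0, 0, 0, 0, 0, 0, 1], [0, 0, 0, 0, 0, 0, 1], [0, 0, 0, 0, 0, 0, 1], [0, 0, 0, 0, 0, 0, 1], [0, 0, 0, 0, 0, 0, 1], [0, 0, 0, 0, 0, 0, 1], [0, 0, 0, 0, 0, 0, 1], [0, 0, 0, 0, 0, 0, 1], [0, 0, 0, 0, 0, 0, 1], [0, 0, 0, 0, 0, 0, 1]], "newtons": 50}}

```text
time: 2.1
tool_pos: [0.2048, 0.4834, 0.2268]
tool_rot: [3.142, -0.0, 1.481]
contact_force: [-0.1, 0.2, 0.4]
opening: 0.0917
```

{"api": "move_arm", "payload": {"motion": [[0, 0, 0, 0, 0, 0, 1], [0, 0, 0, 0, 0, 0, 1], [0, 0, 0, 0, 0, 0, 0.45], [0, -0.98, 0.95, 0, 0, 0, 0], [0, -0.98, 0.95, 0, 0, 0, 0], [0, -0.98, 0.95, 0, 0, 0, 0], [0, -0.98, 0.95, 0, 0, 0, 0], [0, -0.98, 0.95, 0, 0, 0, 0], [0, -0.98, 0.95, 0, 0, 0, 0], [0, -0.98, 0.95, 0, 0, 0, 0], [0, -0.98, 0.95, 0, 0, 0, 0], [0, -0.98, 0.95, 0, 0, 0, 0]]}}

```text
time: 3.6
tool_pos: [0.3068, 0.259, 0.2269]
tool_rot: [3.141, -0.0, 1.228]
contact_force: [0.4, -0.4, 0.1]
opening: 0.0918
```

{"api": "move_arm", "payload": {"motion": [[0, -0.98, 0.95, 0, 0, 0, 0], [0, -0.98, 0.95, 0, 0, 0, 0], [0, -0.98, 0.95, 0, 0, 0, 0], [0, -0.98, 0.95, 0, 0, 0, 0], [0, -0.98, 0.95, 0, 0, 0, 0], [0, -0.98, 0.95, 0, 0, 0, 0], [0, -0.98, 0.95, 0, 0, 0, 0], [0, -0.98, 0.95, 0, 0, 0, 0], [0, -0.98, 0.95, 0, 0, 0, 0], [0, -0.98, 0.95, 0, 0, 0, 0], [0, -0.98, 0.95, 0, 0, 0, 0], [0, -0.98, 0.95, 0, 0, 0, 0]]}}

```text
time: 5.1
tool_pos: [0.4424, -0.0393, 0.2268]
tool_rot: [3.141, -0.0, 1.227]
contact_force: [-0.0, 1.0, -0.0]
opening: 0.0918
```

{"api": "move_arm", "payload": {"motion": [[0, -1, 0.95, 0, 0, 0, 0], [0, -1, 0.95, 0, 0, 0, 0], [0, -1, 0.95, 0, 0, 0, 0], [0, -1, 0.95, 0, 0, 0, 0], [0, -1, 0.95, 0, 0, 0, 0], [0, -1, 0.95, 0, 0, 0, 0], [0, 0, 0, 0, 0, 0, 0]]}}

```text
time: 5.98
tool_pos: [0.5093, -0.1911, 0.2263]
tool_rot: [-3.141, 0.0, 1.226]
contact_force: [-0.4, 0.1, -0.4]
opening: 0.092
```

```bash
python3 - <<'E'
from h import *
s=robot.observe();c=eyes.calibration("wrist"); im,d=eyes.read_camera("wrist"); save("w1",im); P=pts(c,d)
print(s["tool_pos"],c["position"])
for c0 in ((.508,-.192),(.532,-.126)):
    m=(np.hypot(P[...,0]-c0[0],P[...,1]-c0[1])<.02)&(P[...,2]>.120)&(P[...,2]<.14); q=P[m]
    if len(q): r=cv2.minEnclosingCircle((q[:,:2]*1000).astype(np.float32)); print(len(q),q.mean(0).round(4),r)
for l in ("drift","thin_drift","rack"): print(l,[(round(x["p"],2),w(c,x["centre"]).round(3).tolist()) for x in finder.place_of("wrist",l)[:4]])
E
```

```text
[ 0.50925947 -0.19111253  0.22630125] [ 0.53805012 -0.11396124  0.38328554]
453 [ 0.5078 -0.1916  0.1259] ((507.53350830078125, -192.32696533203125), 11.929255485534668)
187 [ 0.5306 -0.1262  0.1258] ((530.41015625, -126.29566955566406), 6.89732027053833)
drift [(0.87, [0.509, -0.194, 0.018]), (0.85, [0.477, -0.279, -0.0]), (0.84, [0.56, -0.297, -0.001])]
thin_drift [(0.63, [0.531, -0.126, 0.017])]
rack [(0.71, [0.518, -0.158, -0.003])]
```

View pics/w1.png

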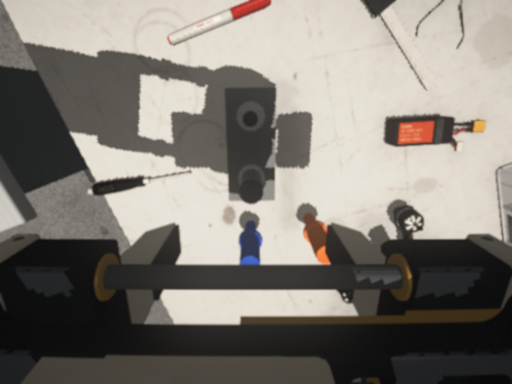

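The wrist view shows the thick handle at (250,183) with a radius of 12 mm, and the thin drift at (250,117). Depth puts the thick one at (0.5077, -0.192). The path is clear of the blue and orange look-alikes.

{"api": "move_arm", "payload": {"motion": [[0, -0.07, -0.06, 0.5, 0, 0, 0], [0, 0, 0, 1, 0, 0, 0], [0, 0, 0, 1, 0, 0, 0], [0, 0, 0, 1, 0, 0, 0], [0, 0, 0, 1, 0, 0, 0], [0, 0, 0, 1, 0, 0, 0], [0, 0, 0, 1, 0, 0, 0], [0, 0, 0, 0.6, 0, 0, 0], [0, 0, 0, 0, 0, 0, 0]]}}

```text
time: 7.3
tool_pos: [0.5069, -0.1902, 0.0839]
tool_rot: [-3.14, -0.0, 1.228]
contact_force: [-0.1, -0.9, 0.9]
opening: 0.0914
```

{"api": "move_arm", "payload": {"motion": [[255, 0, 0, 0, 0, 0, 0], [255, 0, 0, 0, 0, 0, 0], [255, 0, 0, 0, 0, 0, 0], [255, 0, 0, 0, 0, 0, 0], [255, 0, 0, 0, 0, 0, 0], [255, 0, 0, 0, 0, 0, 0]], "newtons": 50}}

```text
time: 8.05
tool_pos: [0.5074, -0.1907, 0.0847]
tool_rot: [3.142, -0.0, 1.228]
contact_force: [-0.7, 0.6, 0.4]
opening: 0.0363
```

{"api": "move_arm", "payload": {"motion": [[255, 0, 0, 0, 0, 0, 0], [255, 0, 0, 0, 0, 0, 0], [255, 0, 0, 0, 0, 0, 0], [255, 0, 0, 0, 0, 0, 0]]}}

```text
time: 8.55
tool_pos: [0.5074, -0.1907, 0.0847]
tool_rot: [3.142, -0.0, 1.228]
contact_force: [-0.9, -0.6, -0.7]
opening: 0.0232
```

{"api": "move_arm", "payload": {"motion": [[255, 0, 0, -0.5, 0, 0, 0], [255, 0, 0, -0.9, 0, 0, 0], [255, 0, 0, -1, 0, 0, 0], [255, 0, 0, -1, 0, 0, 0], [255, 0, 0, -1, 0, 0, 0], [255, 0, 0, -0.8, 0, 0, 0], [255, 0, 0, -0.3, 0, 0, 0], [255, 0, 0, 0, 0, 0, 0]]}}

```text
time: 9.55
tool_pos: [0.5074, -0.1907, 0.1949]
tool_rot: [3.141, -0.0, 1.228]
contact_force: [0.2, 0.1, -1.3]
opening: 0.0231
```

```bash
python3 - <<'E'
from h import *
s=robot.observe();c=eyes.calibration("scene"); im,d=eyes.read_camera("scene"); P=pts(c,d)
print(s["tool_pos"],s["contact_force"],s["opening"])
print([(round(x["p"],2),w(c,x["centre"]).round(3).tolist()) for x in finder.place_of("scene","drift")[:4]])
cv2.imwrite("pics/s1.png",cv2.cvtColor(cv2.resize(im[60:300,150:450],(750,600)),cv2.COLOR_RGB2BGR))
E
```

```text
[ 0.5073804  -0.19069512  0.19492384] [ 0.22161117  0.0516067  -1.33286408] 0.02308961559187495
[(0.88, [0.56, -0.289, -0.001]), (0.8, [0.508, -0.194, 0.127]), (0.8, [0.472, -0.276, -0.002])]
```

View pics/s1.png

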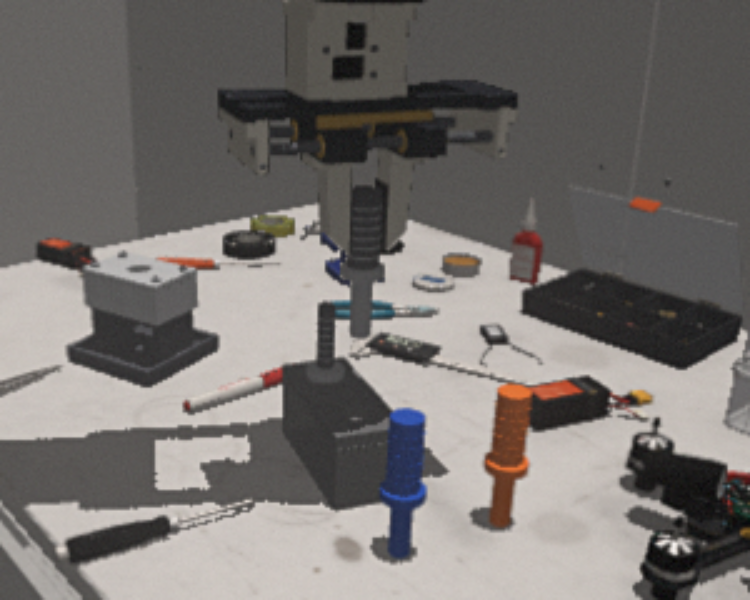

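The drift is held upright, tip at (270,335) in the crop, and the thin one is still in the rack. I move toward the block and stop short to sight the bore with the wrist camera.

{"api": "move_arm", "payload": {"motion": [[255, 0.5, -0.2, 0, 0, 0, 0], [255, 1, -0.4, 0, 0, 0, 0], [255, 1, -0.4, 0, 0, 0, 0], [255, 1, -0.4, 0, 0, 0, 0], [255, 1, -0.4, 0, 0, 0, 0], [255, 1, -0.4, 0, 0, 0, 0], [255, 1, -0.4, 0, 0, 0, 0], [255, 1, -0.4, 0, 0, 0, 0], [255, 1, -0.4, 0, 0, 0, 0], [255, 1, -0.4, 0, 0, 0, 0], [255, 1, -0.4, 0, 0, 0, 0], [255, 0.5, -0.2, 0, 0, 0, 0]]}}

```text
time: 11.15
tool_pos: [0.4979, 0.0481, 0.1948]
tool_rot: [-3.141, -0.0, 1.23]
contact_force: [-1.6, 0.1, -1.9]
opening: 0.0233
```

```bash
python3 - <<'E'
from h import *
s=robot.observe();c=eyes.calibration("wrist"); im,d=eyes.read_camera("wrist"); P=pts(c,d); save("w2",im)
print(s["tool_pos"],s["qvel"].round(3))
m=(np.hypot(P[...,0]-.4986,P[...,1]-.1229)<.075)&(P[...,2]>.09)&(P[...,2]<.100);q=P[m]
print(len(q),cv2.minAreaRect((q[:,:2]*1000).astype(np.float32)),np.median(q[:,2]))
m=(np.hypot(P[...,0]-.4986,P[...,1]-.1229)<.02)&(P[...,2]>.06)&(P[...,2]<.0915);q=P[m]
if len(q): print("bore",len(q),cv2.minEnclosingCircle((q[:,:2]*1000).astype(np.float32)),q.mean(0))
for l in ("bushing","stand"): print(l,[(round(x["p"],2),w(c,x["centre"]).round(4).tolist()) for x in finder.place_of("wrist",l)[:4]])
# project block-top-centre candidate
K=c["K"];X=camR(c).T@(np.array([.4986,.1229,.095])-c["position"]);n=np.array([X[0],-X[1]])/-X[2];n*=1+c["k1"]*(n@n);print("px",K[:2,:2]@n+K[:2,2])
E
```

```text
[0.49794583 0.04812683 0.19481078] [ 0.153  0.012 -0.016 -0.009  0.003  0.16 ]
7038 ((496.241455078125, 122.2974853515625), (62.55791091918945, 96.65746307373047), 18.910844802856445) 0.09411353877385897
bore 465 ((496.13372802734375, 122.22665405273438), 12.099754333496094) [0.4948472  0.12223555 0.08331872]
bushing [(0.73, [0.497, 0.1224, 0.0675])]
stand [(0.64, [0.4961, 0.1238, -0.0023])]
px [224.44883353 116.12082004]
```

View pics/w2.png

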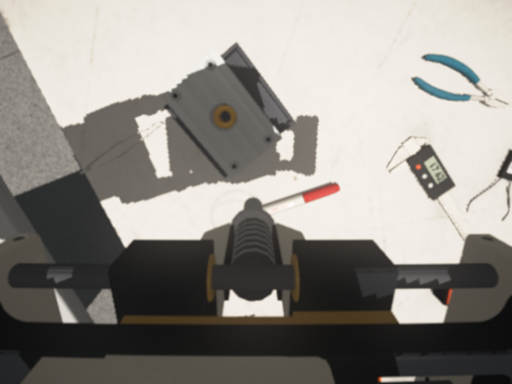

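The bore shows at (224,116), and the wrist depth puts it at (0.496, 0.122). The top camera gave 0.4986, 0.1229, which agrees within calibration error. I move above it.

{"api": "move_arm", "payload": {"motion": [[255, 0.7, -0.26, 0, 0, 0, 0], [255, 0.9, -0.35, 0, 0, 0, 0], [255, 0.9, -0.35, 0, 0, 0, 0], [255, 0.7, -0.26, 0, 0, 0, 0], [255, 0.3, -0.1, 0, 0, 0, 0], [255, 0, 0, 0, 0, 0, 0], [255, 0, 0, 0, 0, 0, 0]]}}

```text
time: 12.18
tool_pos: [0.4973, 0.1204, 0.1947]
tool_rot: [3.142, 0.0, 1.227]
contact_force: [0.5, -0.4, -1.7]
opening: 0.0236
```

```bash
python3 - <<'E'
from h import *
s=robot.observe();print(s["tool_pos"],s["tool_rot"],s["qvel"].round(3),s["contact_force"])
Rm=R.from_euler('xyz',s["tool_rot"]).as_matrix()
print("units",(Rm.T@(np.array([.4969,.1235,s["tool_pos"][2]])-s["tool_pos"])/.02).round(3))
for n in ("scene","top"):
    c=eyes.calibration(n); im,d=eyes.read_camera(n);P=pts(c,d)
    print(n,[(round(x["p"],2),w(c,x["centre"]).round(4).tolist()) for x in finder.place_of(n,"drift")[:4]])
    if n=="scene":
        cv2.imwrite("pics/s2.png",cv2.cvtColor(cv2.resize(im[110:230,160:260],(500,600)),cv2.COLOR_RGB2BGR))
        t=s["tool_pos"]
        for z0,z1 in ((.13,.172),(.10,.13)):
            m=(np.hypot(P[...,0]-t[0],P[...,1]-t[1])<.02)&(P[...,2]>z0)&(P[...,2]<z1);q=P[m]
            print(len(q),q.mean(0) if len(q) else "")
        # axis perpendicular to the viewing direction
        v=t[:2]-c["position"][:2];v/=np.linalg.norm(v);l=np.array([-v[1],v[0]])
        if len(q): print("lateral rod-tcp", (q[:,:2]-t[:2])@l.mean() if 0 else np.ptp((q[:,:2]-t[:2])@l), ((q[:,:2]-t[:2])@l).mean(), "depth",((q[:,:2]-t[:2])@v).min())
E
```

```text
[0.49732597 0.12043796 0.19471094] [3.14154811e+00 1.18155242e-04 1.22713942e+00] [-0.004 -0.002  0.001 -0.     0.001 -0.   ] [ 0.49319926 -0.38843922 -1.66780052]
units [ 0.137 -0.072 -0.   ]
scene [(0.91, [0.4963, 0.1151, 0.1271]), (0.74, [0.4741, -0.2762, -0.0046]), (0.74, [0.5578, -0.2969, -0.0053])]
110 [0.49355394 0.11369116 0.14996085]
7 [0.49312707 0.11413034 0.12878469]
lateral rod-tcp 0.01438128603645451 0.0007538240489571314 depth -0.010415057293577447
top [(0.64, [0.5655, -0.297, 0.0004]), (0.58, [0.4715, -0.2766, 0.001]), (0.53, [0.496, 0.119, 0.1292])]
```

View pics/s2.png

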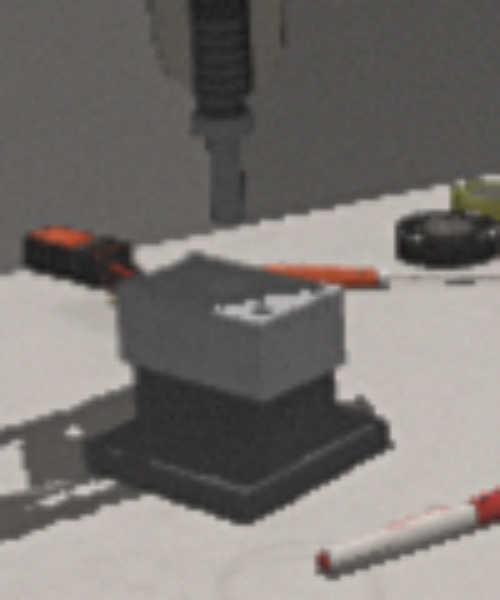

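The rod hangs over the block centre, tip at (227,220) in the crop. Its axis measures about 1 mm behind the TCP, as expected from the grasp. I apply the correction and lower to just inside the bore.

{"api": "move_arm", "payload": {"motion": [[255, 0.14, -0.06, 0.3, 0, 0, 0], [255, 0, 0, 0.6, 0, 0, 0], [255, 0, 0, 0.6, 0, 0, 0], [255, 0, 0, 0.25, 0, 0, 0], [255, 0, 0, 0.15, 0, 0, 0], [255, 0, 0, 0, 0, 0, 0]], "newtons": 60}}

```text
time: 13.12
tool_pos: [0.4972, 0.1239, 0.1567]
tool_rot: [3.142, -0.0, 1.228]
contact_force: [0.1, 0.5, -2.1]
opening: 0.0235
```

No contact force with the tip about 4 mm inside the bore. I push on slowly.

{"api": "move_arm", "payload": {"motion": [[255, 0, 0, 0.2, 0, 0, 0], [255, 0, 0, 0.1, 0, 0, 0], [255, 0, 0, 0.1, 0, 0, 0], [255, 0, 0, 0.1, 0, 0, 0], [255, 0, 0, 0.1, 0, 0, 0]]}}

```text
time: 13.75
tool_pos: [0.4975, 0.124, 0.145]
tool_rot: [3.14, -0.001, 1.228]
contact_force: [0.3, 0.4, 1.7]
opening: 0.0234
```

{"api": "move_arm", "payload": {"motion": [[255, 0, 0, 0.15, 0, 0, 0], [255, 0, 0, 0.15, 0, 0, 0], [255, 0, 0, 0.15, 0, 0, 0], [255, 0, 0, 0.15, 0, 0, 0], [255, 0, 0, 0.15, 0, 0, 0]]}}

```text
time: 14.38
tool_pos: [0.4964, 0.1238, 0.129]
tool_rot: [-3.14, 0.001, 1.228]
contact_force: [0.2, -0.7, -2.1]
opening: 0.0234
```

{"api": "move_arm", "payload": {"motion": [[255, 0, 0, 0.15, 0, 0, 0], [255, 0, 0, 0.15, 0, 0, 0], [255, 0, 0, 0.15, 0, 0, 0], [255, 0, 0, 0.1, 0, 0, 0]]}}

```text
time: 14.88
tool_pos: [0.497, 0.1239, 0.1184]
tool_rot: [-3.141, 0.0, 1.228]
contact_force: [-0.4, -0.1, -2.4]
opening: 0.0233
```

{"api": "move_arm", "payload": {"motion": [[255, 0, 0, 0.08, 0, 0, 0], [255, 0, 0, 0.06, 0, 0, 0], [255, 0, 0, 0.04, 0, 0, 0], [255, 0, 0, 0, 0, 0, 0]]}}

```text
time: 15.38
tool_pos: [0.4972, 0.1239, 0.1156]
tool_rot: [3.141, -0.0, 1.228]
contact_force: [-2.7, -0.8, 3.8]
opening: 0.0233
```

```bash
python3 - <<'E'
from h import *
s=robot.observe();print(s["tool_pos"],s["contact_force"])
c=eyes.calibration("scene"); im,d=eyes.read_camera("scene")
for l in ("bushing","drift"):print(l,[(round(x["p"],2),w(c,x["centre"]).round(4).tolist()) for x in finder.place_of("scene",l)[:4]])
cv2.imwrite("pics/s3.png",cv2.cvtColor(cv2.resize(im[110:230,160:260],(500,600),interpolation=cv2.INTER_CUBIC),cv2.COLOR_RGB2BGR))
E
```

```text
[0.49715173 0.12391453 0.11564573] [-2.66838646 -0.8301986   3.83819702]
bushing [(0.58, [0.5015, 0.1252, 0.0035]), (0.41, [0.5158, -0.1606, -0.0035])]
drift [(0.94, [0.5598, -0.2932, -0.0027]), (0.91, [0.4742, -0.278, -0.0034])]
```

View pics/s3.png

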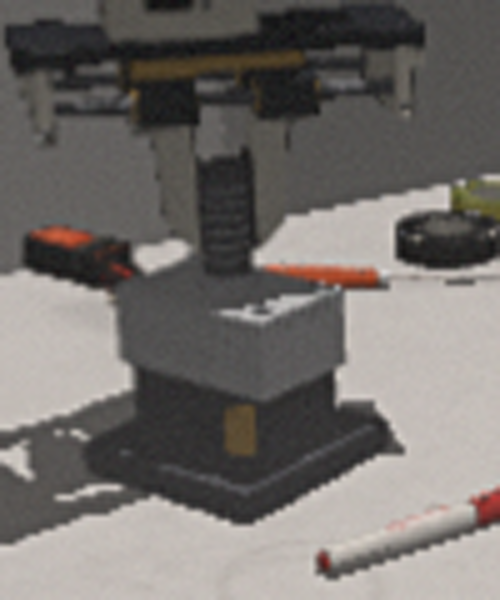

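The brass bushing shows in the tray under the block at (240,430), and the collar has contacted the block. I seat it lightly, release and retreat.

{"api": "move_arm", "payload": {"motion": [[255, 0, 0, 0.04, 0, 0, 0], [255, 0, 0, 0, 0, 0, 0], [120, 0, 0, 0, 0, 0, 0], [0, 0, 0, 0, 0, 0, 0], [0, 0, 0, 0, 0, 0, 0], [0, 0, 0, 0, 0, 0, 0], [0, 0, 0, 0, 0, 0, 0], [0, 0, 0, 0, 0, 0, 0]]}}

```text
time: 16.52
tool_pos: [0.4971, 0.1239, 0.1143]
tool_rot: [-3.142, -0.0, 1.228]
contact_force: [0.5, -0.1, -0.9]
opening: 0.0784
```

{"api": "move_arm", "payload": {"motion": [[0, 0, 0, -0.4, 0, 0, 0], [0, 0, 0, -0.8, 0, 0, 0], [0, 0, 0, -1, 0, 0, 0], [0, 0, 0, -1, 0, 0, 0], [0, 0, 0, -1, 0, 0, 0], [0, 0, 0, -1, 0, 0, 0], [0, 0, 0, -0.8, 0, 0, 0], [0, 0, 0, 0, 0, 0, 0]]}}

```text
time: 17.52
tool_pos: [0.4977, 0.124, 0.2358]
tool_rot: [3.139, -0.002, 1.228]
contact_force: [0.7, -0.4, -0.1]
opening: 0.092
```

```bash
python3 - <<'E'
from h import *
s=robot.observe();print(s["time"],s["tool_pos"],s["contact_force"],s["opening"])
for n in ("scene","top","wrist"):
    c=eyes.calibration(n); im,d=eyes.read_camera(n);P=pts(c,d)
    if n=="scene": cv2.imwrite("pics/s4.png",cv2.cvtColor(cv2.resize(im[90:280,160:380],(695,600),interpolation=cv2.INTER_CUBIC),cv2.COLOR_RGB2BGR))
    for l in ("bushing","drift","thin_drift"):print(n,l,[(round(x["p"],2),w(c,x["centre"]).round(3).tolist()) for x in finder.place_of(n,l)[:4]])
    m=(np.hypot(P[...,0]-.497,P[...,1]-.1225)<.03)&(P[...,2]>.145)&(P[...,2]<.17);q=P[m]
    print("cap",len(q),q.mean(0).round(4) if len(q) else "",np.percentile(q[:,2],90) if len(q) else "")
E
```

```text
17.525 [0.49774624 0.12401124 0.23584427] [ 0.71203521 -0.43518426 -0.13077415] 0.09199736244044346
scene bushing [(0.62, [0.499, 0.124, 0.002])]
scene drift [(0.96, [0.558, -0.294, -0.006]), (0.88, [0.474, -0.276, -0.003])]
scene thin_drift []
cap 66 [0.4929 0.1165 0.1519] 0.15636960706049277
top bushing []
top drift [(0.75, [0.562, -0.296, 0.001]), (0.74, [0.474, -0.282, 0.002]), (0.46, [0.497, 0.12, 0.051])]
top thin_drift [(0.67, [0.537, -0.127, 0.018])]
cap 113 [0.4979 0.1213 0.1584] 0.1612459620248128
wrist bushing []
wrist drift [(0.88, [0.499, 0.124, 0.048])]
wrist thin_drift []
cap 600 [0.4978 0.1239 0.1559] 0.1578484503371787
```

View pics/s4.png

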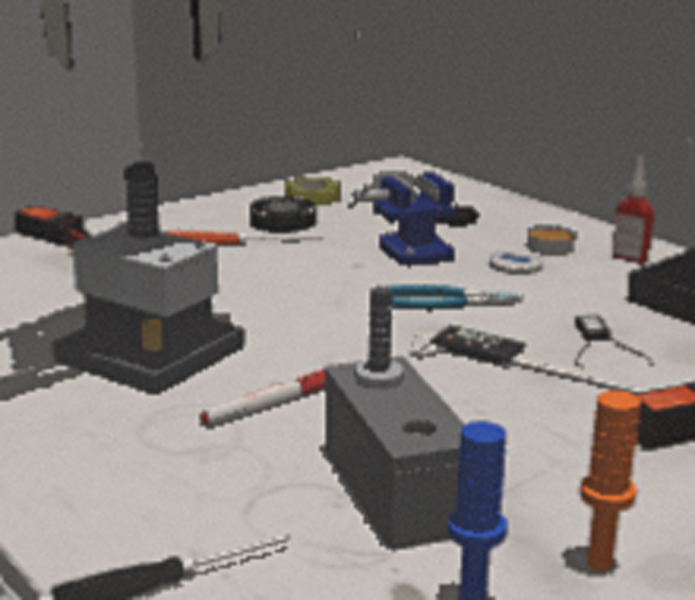

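The drift stands upright in the bore with its cap at z = 0.158, as expected when fully down. The bushing is in the tray at (151,335), and the thin drift is still in the rack at (380,330).

```bash
python3 -c "
from cell import robot
print(robot.hand_in())"
```

```text
the job is handed in; nothing more can be done
None
```

I pressed the bushing out with the thick drift, let go and backed the gripper off to TCP height 0.236 m. The job was handed in at about 18 s.

- **Drift:** it stands upright in the bore. Its handle top measured about 0.156–0.161 m high across the cameras, against 0.158 m for fully down. The wrist-camera network put the tip at about 0.048 m (expected 0.049 m).
- **Bushing:** it is visible in the tray under the block, and the scene-camera network placed it at tray-floor height. The top and wrist networks did not report it, as the block hides it from above.
- **Thin drift and look-alikes:** the thin drift is still in the rack, and the blue and orange ones are where they were. The scene and wrist networks did not report the thin drift at the end, but the top network and the scene picture both show it.
- **Forces:** the highest wrist reading at the end of any move was about 5 N. The 8–12 N pop past the spring balls fell between readings, so I did not see it directly.

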